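Sort the reagent bottles in the cabinet's door bins

ROBOT

A 6-joint arm with a two-finger parallel gripper is mounted at the origin on the work surface; the furniture and walls round the work are solid. World frame = base frame: x ahead of the robot, y to its left, z up, the work surface at z = 0. Lengths are in m, angles in rad, forces in N, time in s.
With the tool pointing down it reaches from about 0.425 to 1.125 m from the base axis. Payload 14.9 kg.
Tool frame: the origin (TCP) lies midway between the tips of the shut fingers; the grasp point (between the pads) lies 19 mm behind it; z points along the fingers, y is the line along which they close (so a half turn about z gives the same grasp; the last joint's range is limited). The gripper opens to 91 mm and grips with 3 to 60 N. Pads are 32 mm wide; open, the fingers measure 118 mm over their backs; the gripper's body (76 mm by 178 mm) begins 60 mm behind the grasp point.
Start: joints at [-1.176, 0.379, 1.734, -0, 1.028, -0.033], TCP at [0.29, -0.637, 0.214] pointing down, gripper open.
Joint ranges: [-2.77, 2.77], [-0.74, 2.19], [0, 2.66], [-1.06, 4.2], [0.31, 2.87], [-3.08, 3.08]. Speed limits (rad/s): [1.89, 1.89, 2.39, 3.14, 3.14, 3.14].

INTERFACE

Orientations are given as a unit quaternion [w, x, y, z].
In Python, from rig import monitor, optics, workorder gives the robot as it stands.
- The arm moves only by the tool send_rows, never from a script. Its arguments are lists of equal length, an entry for each row: "delta_pos": the shift along the world's x, y, z as a fraction of full scale, a list of three; "delta_rot": the turn, a rotation vector about the world's x, y, z as a fraction of full scale, a list of three; "grip": the closure, from 0 (fully open) to 1 (shut). In form: {"delta_pos": [[x, y, z], ...], "delta_rot": [[ax, ay, az], ...], "grip": [grip, ...]}. A call has 1 to 8 rows; each row is the pose to reach, as a shift and turn from the pose commanded when the call began; what a row does not reach only later rows make up. Full scale, the value 1, is 0.15 m for a shift and 60 degrees for a turn. A row lasts 1/12 s, in which the tool goes at most 41.7 mm and 7.16 degrees, less where a joint would pass 70% of its speed; a pose out of reach is approached as far as the arm can. A call with a number of a shift or a turn outside -1 to 1 is refused whole. A call with a gripper value outside its range is refused whole. The fingers move at their own pace and stop on an object; the grip force is fixed at half the most. Time passes only in rows, so rows that repeat a pose let the fingers close. It gives the time, the measured TCP pose, the force, the opening and the grip force at its end, in the units of the state.
- monitor.get_obs(): the state, without advancing time (a new reading comes with each control period).
- optics.read_camera(name): name is "scene" or "top" or "wrist"; returns the picture (400x640x3 uint8, blue, green, red); there is no depth.
- optics.camera_params(name): a dict with "mtx" (3x3 intrinsics, pixels), "position" and "rotation" of the camera in the world. Camera axes: x right, y down, z forward; pixel columns grow to the right and rows downward; lengths in m; the calibration is good to about 2 mm. A picture is of the moment at which its call begins: read the wrist's pose just before it. camera_params takes no time and is no camera call; for the wrist camera it gives the pose at the moment of the call.
- workorder.sign_off(): hands the job in; it is judged then, once.
The state is a dict: "t": time; "q": joint angles; "qvel": joint speeds; "joint_efforts": joint torques, N m; "ee_pos": TCP position; "ee_rot": TCP orientation; "wrist_force": force on the tool from outside, world axes, zero at the start; "torque": the same for the moment, N m; "gripper_width": finger opening in m; "gripper_force": force on a finger pad.
Only numpy, scipy, OpenCV 4.12 (cv2) and the standard library are available. Lean on these libraries where they do the work, as an engineer would, in place of code of your own. Each camera call takes 0.05 s, during which the arm holds its last target. There are 200 camera calls.

TASK

The clear reagent cabinet has three coloured bins on the inside of its door, but its bottles have been mixed up and one was left out on the white tray. Swing the door wide open by its handle, stand every dropper bottle upright in the bin of its own cap colour (blue, green, orange), then swing the door fully shut again. Leave the jars, the red-capped bottle and the beaker where they stand and do not tip any bottle over.

Things in the scene. Friction and masses are not known exactly. Their poses are not given: they have to be found in the camera images.
- cabinet: low clear-plastic cabinet with white edges, fixed to the bench, 120 mm deep (x), 250 mm wide (y), 115 mm high; origin at the centre of its underside, its door side faces its own -x. The roof is closed: the inside cannot be reached from above
- cabinet_door (a joint): hinge of the front door, rad: 0 shut, grows as the door swings out (anticlockwise seen from above), stop at 1.8; it stays where it is left, and its bins with the bottles ride on it
- door_hinge (a point): on the vertical hinge axis, at the right (-y) end of the cabinet's front, 100 mm above the bench. This frame turns with the door: y runs along the door from hinge to free edge, x points to the door's inner side (where the bins are), z up. Door panel: y 0 to 236 mm, x -5 to 5 mm, from 4 to 111 mm above the bench
- door_handle (a point): grip point on the upright bar of the steel D-handle on the door's outer side: bar 10 mm thick, centred 45 mm out from the panel's middle plane (frame turns with the door, axes as door_hinge, point at x -45, y 208 mm). The bar runs from 45 to 106 mm above the bench, this point lies 90 mm above it; short horizontal arms join both ends of the bar to the door
- bin_blue (a point): centre of the inner floor of the blue bin on the door's inside, 12 mm above the bench; axes as door_hinge. Open-topped square bin, inside 44x44 mm, walls 2 mm, rim 34 mm above this floor; centre 31 mm in from the panel's middle plane and 55 mm from the hinge
- bin_green (a point): centre of the inner floor of the green bin on the door's inside, 12 mm above the bench; axes as door_hinge. Open-topped square bin, inside 44x44 mm, walls 2 mm, rim 34 mm above this floor; centre 31 mm in from the panel's middle plane and 115 mm from the hinge
- bin_orange (a point): centre of the inner floor of the orange bin on the door's inside, 12 mm above the bench; axes as door_hinge. Open-topped square bin, inside 44x44 mm, walls 2 mm, rim 34 mm above this floor; centre 31 mm in from the panel's middle plane and 175 mm from the hinge
- tray: white fixed tray, a slab 200 mm (x) by 160 mm (y), 12 mm high; origin at the centre of its underside. One dropper bottle and two sample jars stand on it
- bottle_blue: white dropper bottle, 33 mm body, 83 mm tall: body to 60 mm above its origin (centre of its underside), then a pointed blue cap about 20 mm wide up to 83 mm; 45 g. z is up along the bottle
- bottle_green: amber dropper bottle, 33 mm body, 83 mm tall: body to 60 mm above its origin (centre of its underside), then a pointed green cap about 20 mm wide up to 83 mm; 45 g. z is up along the bottle
- bottle_orange: white dropper bottle, 33 mm body, 83 mm tall: body to 60 mm above its origin (centre of its underside), then a pointed orange cap about 20 mm wide up to 83 mm; 45 g. z is up along the bottle
- jar_a: first sample jar (clear, snap cap, green leaves inside), 50 mm wide, 57 mm tall, stands on the tray; origin at the centre of its underside
- jar_b: second sample jar, the same as jar_a, also on the tray
- reagent_flask: clear bottle with a red screw cap, 58 mm wide, 135 mm tall, on the bench beyond the tray; origin at the centre of its underside
- glass_beaker: glass beaker, 52 mm wide, 67 mm tall, on the bench just to the right of the tray; origin at the centre of its underside
There are look-alikes about, which are no part of the job. There is more than one size of the bottle_green; the job needs the smallest.

How it is judged:
By the outcome, as a careful person would: the job done as asked, in the order asked, and still so for the second after the job is handed in, with the robot touching nothing.
It also fails if it takes over 72 s, if anything falls off the work surface, if the arm or the gripper's body presses on something with over 40 N, if the wrist force passes 120 N, or if a joint passes its speed limit or range.

## Working session

There is one attempt and no reset: what is moved stays moved. The work goes in short steps, Python scripts to look and compute and a tool call to move; the robot and the scene stay as the last step left them, time stands still between calls to the robot, and variables do not carry over. Pictures are saved under pics/ and viewed, at most 14 in all, crops included, and the job is handed in when it is done.

Besides the shell and the picture viewer there is one more tool, called after "Request:" in YAML: its name, and indented under it one key for each argument. send_rows: Moves the arm, as the interface text tells. Shift numbers are shares of 0.15 m and turn numbers shares of 60 degrees, none past 1 either way. Its arguments: {"type":"object","properties":{"delta_pos":{"type":"array","items":{"type":"array","items":{"type":"number","minimum":-1,"maximum":1}}},"delta_rot":{"type":"array","items":{"type":"array","items":{"type":"number","minimum":-1,"maximum":1}}},"grip":{"type":"array","items":{"type":"number"}}},"required":["delta_pos","delta_rot","grip"]}

```bash
mkdir -p pics
cat > h.py <<'E'
import numpy as np, cv2
from rig import monitor, optics, workorder
def cam(n):
    p=optics.camera_params(n); im=optics.read_camera(n); return im,p
def ray(p,u,v):
    d=np.linalg.inv(np.array(p["mtx"]))@np.array([u,v,1.0]); R=np.array(p["rotation"])
    if R.shape!=(3,3):
        from scipy.spatial.transform import Rotation as Ro
        R=Ro.from_quat(np.r_[R[1:],R[0]]).as_matrix()
    d=R@d; return np.array(p["position"]),d/np.linalg.norm(d)
def onz(p,u,v,z):
    o,d=ray(p,u,v); return o+d*(z-o[2])/d[2]
def tri(p1,a,p2,b):
    o1,d1=ray(p1,*a);o2,d2=ray(p2,*b)
    s=np.linalg.lstsq(np.c_[d1,-d2],o2-o1,rcond=None)[0]
    x,y=o1+s[0]*d1,o2+s[1]*d2
    return (x+y)/2,np.linalg.norm(x-y)
E
python3 - <<'E'
from h import *
for n in("scene","top"):
    im,p=cam(n); cv2.imwrite(f"pics/{n}0.png",im); print(n,p)
print(monitor.get_obs())
E
```

```text
scene {'mtx': array([[484.11000643,   0.        , 323.15041026],
       [  0.        , 484.11000643, 199.93866167],
       [  0.        ,   0.        ,   1.        ]]), 'position': array([-0.43646827,  0.59497126,  0.93480657]), 'rotation': array([ 0.2088684 , -0.44745837,  0.77756133, -0.38929856])}
top {'mtx': array([[389.05196122,   0.        , 317.95873156],
       [  0.        , 389.05196122, 195.77901924],
       [  0.        ,   0.        ,   1.        ]]), 'position': array([ 0.42677611, -0.0128744 ,  1.11745974]), 'rotation': array([ 0.02450645, -0.69952795,  0.71393022, -0.01907151])}
{'t': 0.1, 'q': array([-1.17629808e+00,  3.79355081e-01,  1.73473849e+00,  3.52380552e-05,
        1.02850876e+00, -3.32981560e-02]), 'qvel': array([-0.00195732,  0.00022653, -0.00139986, -0.00087381, -0.00199297,
       -0.00085006]), 'joint_efforts': array([ 1.25085520e-03, -7.65036535e+01, -4.35293949e+01,  6.52467739e-02,
        3.98966717e-02, -1.41836273e-05]), 'ee_pos': array([ 0.29026845, -0.63657566,  0.2133466 ]), 'ee_rot': array([-4.99336911e-04,  9.77212675e-01,  2.12261945e-01, -7.58376183e-05]), 'wrist_force': array([-0.40644024,  0.38661419,  0.0271565 ]), 'torque': array([ 0.03124281, -0.0419523 , -0.01164543]), 'gripper_force': 0.0, 'gripper_width': 0.0912457253878224}
```

View pics/scene0.png

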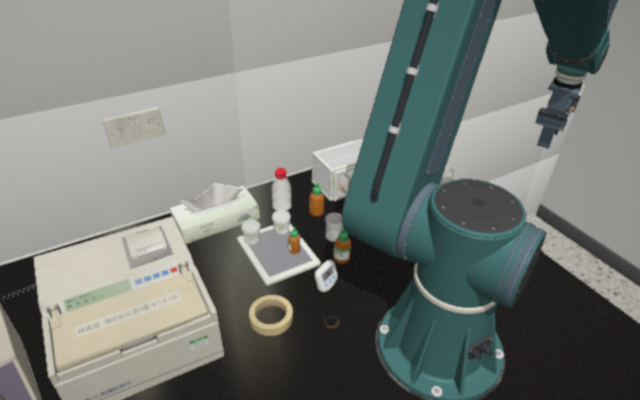

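View pics/top0.png

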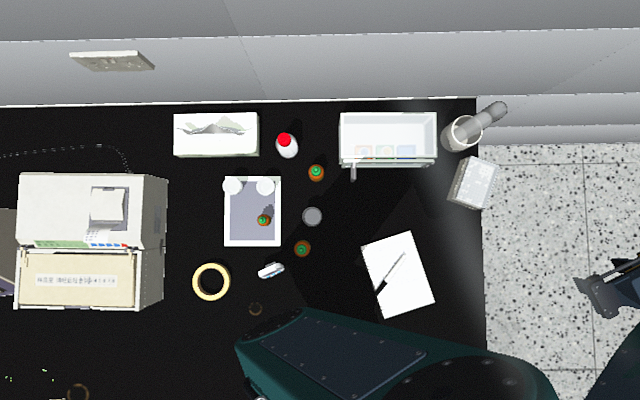

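The scene view shows the tray at (278,250), with a small amber bottle at (294,240). Two look-alikes stand at (316,200) and (342,247), and the cabinet at (345,165) is mostly hidden by the arm. In the top view the cabinet is at (388,138) with its handle at (352,170). The green-cap candidates there are the tray one (264,220), (316,172) and (302,248). Next, a close crop.

Run:
```python
from h import *
a=cv2.imread("pics/top0.png");b=cv2.imread("pics/scene0.png")
A=cv2.resize(a[105:260,215:445],None,fx=3.4,fy=3.4,interpolation=2)[:,:790]
B=cv2.resize(b[130:290,230:370],None,fx=3,fy=3,interpolation=2)
cv2.imwrite("pics/cropA.png",A);cv2.imwrite("pics/cropB.png",B)
_,p=cam("top")
for n,u,v,z in [("cabL",340,113,.115),("cabR",436,113,.115),("frontL",340,162,.115),("frontR",436,162,.115),("handle",352,163,.1),("trayTL",225,177,.012),("trayBR",281,246,.012),("gT",264,220,.09),("g2",316,171,.1),("g3",302,248,.1),("beak",312,216,.067),("red",285,140,.135)]: print(n,onz(p,u,v,z).round(3))
```

```text
cabL [ 0.704 -0.068  0.115]
cabR [ 0.699 -0.318  0.115]
frontL [ 0.575 -0.065  0.115]
frontR [ 0.57  -0.313  0.115]
handle [ 0.574 -0.097  0.1  ]
trayTL [0.554 0.26  0.012]
trayBR [0.355 0.102 0.012]
gT [0.429 0.138 0.09 ]
g2 [ 0.555 -0.002  0.1  ]
g3 [0.355 0.039 0.1  ]
beak [0.437 0.012 0.067]
red [0.632 0.075 0.135]
```

View pics/cropA.png

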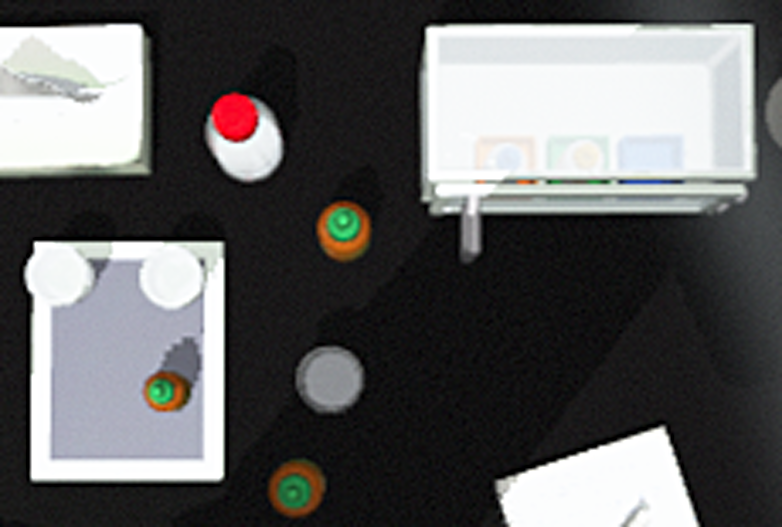

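View pics/cropB.png

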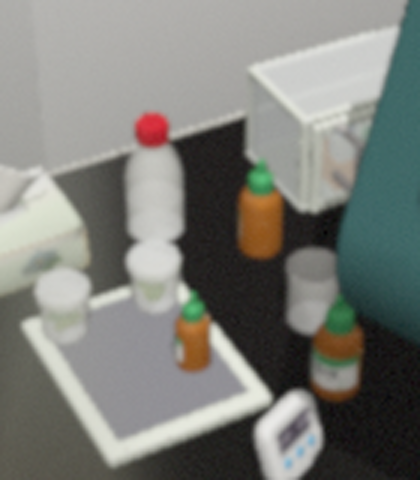

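The tray bottle at crop (165,392) is the smallest of the three green-capped ones. The others at (343,225) and (295,490) are taller look-alikes, so the tray one is bottle_green. Through the cabinet roof I can see a blue cap in the orange bin (508,158), an orange cap in the green bin (583,155), and an empty blue bin. I'll move toward the handle and look from the wrist.

Request:
send_rows:
  delta_pos:
    - [0.07,0.21,0.05]
    - [0.14,0.42,0.1]
    - [0.2,0.64,0.1]
    - [0.27,0.85,0.1]
  delta_rot:
    - [0,0,-0.025]
    - [0,0,-0.05]
    - [0,0,-0.075]
    - [0,0,-0.1]
  grip: [0,0,0,0]

```text
t: 0.48
ee_pos: [0.3309, -0.508, 0.229]
ee_rot: [0.0, 0.987, 0.16, 0.0]
wrist_force: [0.4, 0.3, -0.2]
gripper_width: 0.0915
gripper_force: 0.0
```

Request:
send_rows:
  delta_pos:
    - [0.07,0.21,0.05]
    - [0.14,0.42,0.1]
    - [0.2,0.64,0.1]
    - [0.27,0.85,0.1]
  delta_rot:
    - [0,0,-0.025]
    - [0,0,-0.05]
    - [0,0,-0.075]
    - [0,0,-0.1]
  grip: [0,0,0,0]

```text
t: 0.82
ee_pos: [0.3715, -0.3804, 0.2442]
ee_rot: [0.0, 0.994, 0.108, 0.0]
wrist_force: [0.8, -0.3, 0.6]
gripper_width: 0.0915
gripper_force: 0.0
```

Request:
send_rows:
  delta_pos:
    - [0.07,0.21,0.05]
    - [0.14,0.42,0.1]
    - [0.2,0.64,0.1]
    - [0.27,0.85,0.1]
  delta_rot:
    - [0,0,-0.025]
    - [0,0,-0.05]
    - [0,0,-0.075]
    - [0,0,-0.1]
  grip: [0,0,0,0]

```text
t: 1.15
ee_pos: [0.412, -0.2528, 0.2593]
ee_rot: [0.0, 0.998, 0.056, 0.0]
wrist_force: [0.4, -0.4, -0.1]
gripper_width: 0.0916
gripper_force: 0.0
```

Request:
send_rows:
  delta_pos:
    - [0.07,0.21,0]
    - [0.14,0.42,0]
    - [0.2,0.64,0]
    - [0.27,0.85,0]
    - [0.27,0.85,0]
  delta_rot:
    - [0,0,-0.025]
    - [0,0,-0.05]
    - [0,0,-0.075]
    - [0,0,-0.1]
    - [0,0,-0.1]
  grip: [0,0,0,0,0]

```text
t: 1.57
ee_pos: [0.4532, -0.1231, 0.2589]
ee_rot: [-0.0, 1.0, 0.005, 0.0]
wrist_force: [-0.1, -0.7, 0.5]
gripper_width: 0.0912
gripper_force: 0.0
```

Run:
```python
from h import *
for n in("wrist","scene","top"):
    im,p=cam(n); cv2.imwrite(f"pics/{n}1.png",im); print(p["position"],p["rotation"])
a=cv2.imread("pics/wrist1.png");b=cv2.imread("pics/scene1.png")
cv2.imwrite("pics/c1.png",np.vstack([cv2.resize(a,(480,300)),cv2.resize(b,(480,300))]))
o=monitor.get_obs();print(o["t"],o["ee_pos"],o["ee_rot"],o["wrist_force"])
```

```text
[ 0.52985647 -0.12184513  0.42997655] [ 0.09672256  0.70413552 -0.69683923 -0.09619255]
[-0.43646827  0.59497126  0.93480657] [ 0.2088684  -0.44745837  0.77756133 -0.38929856]
[ 0.42677611 -0.0128744   1.11745974] [ 0.02450645 -0.69952795  0.71393022 -0.01907151]
1.7167 [ 0.4523095  -0.12690921  0.258845  ] [ 4.27614627e-05  9.99986648e-01  5.16574665e-03 -1.27922822e-04] [ 0.263374   -0.67011857  0.535141  ]
```

View pics/c1.png

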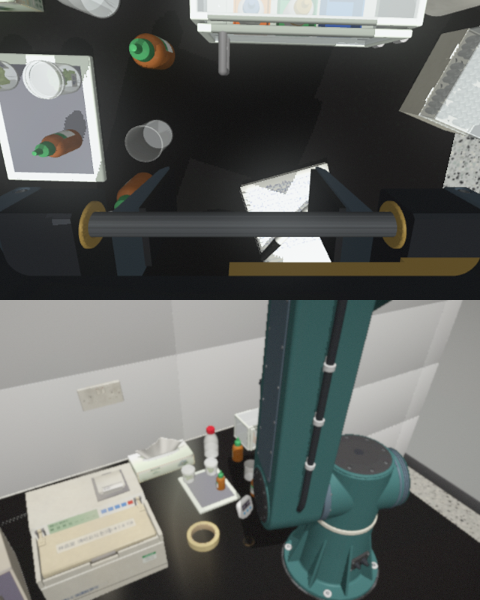

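The wrist view (shown at 0.75 scale) has the handle at about (224,30–75), the bottle in the tray at (55,147), the beaker at (148,140) and the white box at (445,85). Next I'll measure the handle, cabinet and box.

Run:
```python
from h import *
a=cv2.imread("pics/wrist1.png");b=cv2.imread("pics/top0.png")
A=cv2.resize(a[0:130,240:640],None,fx=2,fy=2,interpolation=2)
B=cv2.resize(b[100:230,325:525],None,fx=2.5,fy=2.5,interpolation=2)
B=np.hstack([B,np.zeros((B.shape[0],300,3),np.uint8)])
cv2.imwrite("pics/c2.png",np.vstack([A,B]))
```

```text
(no output)
```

View pics/c2.png

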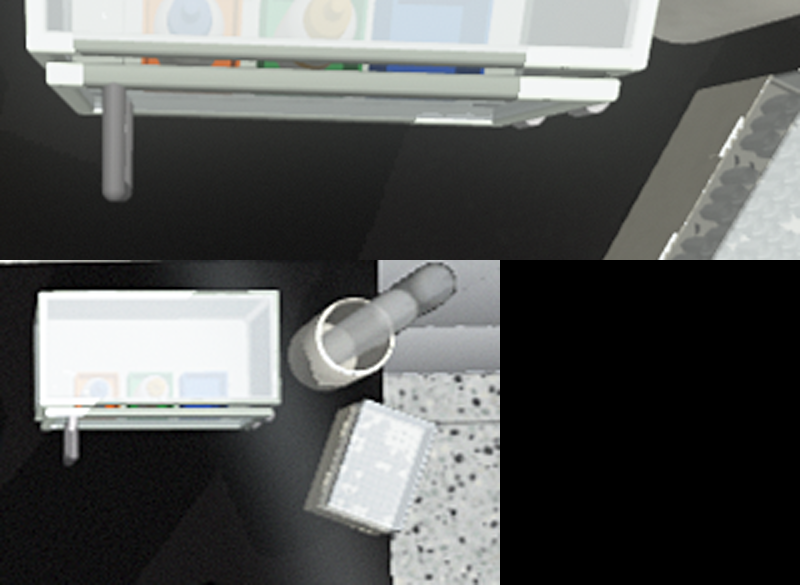

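The crop shows the door's top strip in the wrist view from (263,37) to (549,45), the handle arm ending at (298,97), and the box's upper-left top corner at (625,39), which is (469,157) in the top view. The handle tip in the top view is about (353,181).

Run:
```python
from h import *
pw={"mtx":optics.camera_params("wrist")["mtx"],"position":[.52985647,-.12184513,.42997655],"rotation":[.09672256,.70413552,-.69683923,-.09619255]}
pt=optics.camera_params("top"); print(optics.camera_params("wrist"))
for n,w,t in [("doorL",(263.5,37),(343.4,161)),("doorR",(549,45),(434.6,160.8)),("htip",(298.5,97),(353,182)),("box",(625,39),(469,157)),("boxbaseL",(588,45),(462,160))]:
    x,e=tri(pw,w,pt,t); print(n,x.round(4),round(e,4), onz(pw,*w,.111).round(4))
for v in (92,96,100): print(onz(pw,298.5,v,.106),onz(pw,298.5,v,.045))
for v in (165,175,182,185): print(onz(pt,353,v,.106),onz(pt,353,v,.045))
print(onz(pw,543,130,.0),onz(pw,575,130,0.05),onz(pw,588,45,0),onz(pt,447,203,0))
```

```text
{'mtx': array([[359.83590407,   0.        , 322.87388356],
       [  0.        , 359.83590407, 200.83920153],
       [  0.        ,   0.        ,   1.        ]]), 'position': array([ 0.5290548 , -0.12552481,  0.42988157]), 'rotation': array([ 0.09715739,  0.70410955, -0.69682487, -0.09604831])}
doorL [ 0.5777 -0.0735  0.1166] 0.0004 [ 0.5787 -0.0726  0.111 ]
doorR [ 0.5766 -0.3152  0.0964] 0.0012 [ 0.5751 -0.3067  0.111 ]
htip [ 0.5297 -0.0995  0.0676] 0.006 [ 0.532  -0.1008  0.111 ]
box [ 0.5941 -0.4325  0.0275] 0.0013 [ 0.5803 -0.368   0.111 ]
boxbaseL [ 0.5949 -0.4325 -0.0269] 0.0005 [ 0.5754 -0.3387  0.111 ]
[ 0.53613182 -0.10055353  0.106     ] [ 0.53731337 -0.09654464  0.045     ]
[ 0.53282086 -0.1005271   0.106     ] [ 0.53337901 -0.09651324  0.045     ]
[ 0.52949075 -0.10050052  0.106     ] [ 0.52942189 -0.09648165  0.045     ]
[ 0.56802889 -0.09898667  0.106     ] [ 0.57654768 -0.10418     0.045     ]
[ 0.54174486 -0.0983121   0.106     ] [ 0.5486785  -0.10346475  0.045     ]
[ 0.52339567 -0.09784117  0.106     ] [ 0.52922268 -0.10296542  0.045     ]
[ 0.5155442  -0.09763966  0.106     ] [ 0.5208977  -0.10275176  0.045     ]
[ 4.98373268e-01 -3.80688480e-01  5.55111512e-17] [ 0.50237914 -0.38381769  0.05      ] [ 0.59126286 -0.41419124  0.        ] [ 0.46745986 -0.37440493  0.        ]
```

Request:
send_rows:
  delta_pos:
    - [0.14,0.05,-0.1]
    - [0.28,0.1,-0.2]
    - [0.42,0.14,-0.35]
    - [0.545,0.175,-0.5]
    - [0.545,0.175,-0.55]
  delta_rot:
    - [0,0,0]
    - [0,0,0]
    - [0,0,0]
    - [0,0,0]
    - [0,0,0]
  grip: [0.5,0.5,0.5,0.5,0.5]

```text
t: 2.13
ee_pos: [0.5353, -0.1013, 0.1736]
ee_rot: [-0.0, 1.0, 0.004, -0.001]
wrist_force: [-0.9, 0.4, 0.3]
gripper_width: 0.0607
gripper_force: 0.0
```

Request:
send_rows:
  delta_pos:
    - [0,0,-0.15]
    - [0,0,-0.3]
    - [0,0,-0.5]
    - [0,0,-0.7]
    - [0,0,-0.7]
    - [0,0,-0.7]
  delta_rot:
    - [0,0,0]
    - [0,0,0]
    - [0,0,0]
    - [0,0,0]
    - [0,0,0]
    - [0,0,0]
  grip: [0.5,0.5,0.5,0.5,0.5,0.5]

```text
t: 2.63
ee_pos: [0.533, -0.1015, 0.071]
ee_rot: [-0.0, 1.0, 0.004, -0.001]
wrist_force: [0.2, -0.8, 0.5]
gripper_width: 0.0455
gripper_force: 0.0
```

Request:
send_rows:
  delta_pos:
    - [0,0,0]
    - [0,0,0]
    - [0,0,0]
    - [0,0,0]
    - [0,0,0]
    - [0,0,0]
  delta_rot:
    - [0,0,0]
    - [0,0,0]
    - [0,0,0]
    - [0,0,0]
    - [0,0,0]
    - [0,0,0]
  grip: [1,1,1,1,1,1]

```text
t: 3.13
ee_pos: [0.5338, -0.0995, 0.0719]
ee_rot: [-0.001, 1.0, 0.004, -0.0]
wrist_force: [-3.7, 16.1, 19.1]
gripper_width: 0.0093
gripper_force: 30.0
```

Run:
```python
import numpy as np
def P(t): c,s=np.cos(t),np.sin(t); return np.array([-.045*c-.208*s,-.045*s+.208*c])
for k in range(3):
    a=np.radians(31.5*k)
    print([[round(float(x),3) for x in (P(a+np.radians(31.5*i/8))-P(a))/.15] for i in range(1,9)])
```

```text
[[-0.095, -0.024], [-0.187, -0.054], [-0.278, -0.091], [-0.365, -0.133], [-0.45, -0.182], [-0.531, -0.236], [-0.608, -0.296], [-0.68, -0.361]]
[[-0.068, -0.07], [-0.131, -0.144], [-0.189, -0.222], [-0.242, -0.305], [-0.288, -0.39], [-0.329, -0.479], [-0.363, -0.57], [-0.391, -0.663]]
[[-0.022, -0.095], [-0.037, -0.191], [-0.045, -0.288], [-0.047, -0.386], [-0.042, -0.483], [-0.03, -0.58], [-0.012, -0.676], [0.013, -0.77]]
```

Request:
send_rows:
  delta_pos:
    - [-0.095,-0.024,0]
    - [-0.187,-0.054,0]
    - [-0.278,-0.091,0]
    - [-0.365,-0.133,0]
    - [-0.45,-0.182,0]
    - [-0.531,-0.236,0]
    - [-0.608,-0.296,0]
    - [-0.68,-0.361,0]
  delta_rot:
    - [0,0,0.066]
    - [0,0,0.131]
    - [0,0,0.197]
    - [0,0,0.263]
    - [0,0,0.328]
    - [0,0,0.394]
    - [0,0,0.459]
    - [0,0,0.525]
  grip: [1,1,1,1,1,1,1,1]

```text
t: 3.8
ee_pos: [0.4294, -0.1532, 0.0718]
ee_rot: [-0.002, 0.961, 0.277, -0.002]
wrist_force: [-17.1, 18.2, 35.7]
gripper_width: 0.0095
gripper_force: 30.0
```

Request:
send_rows:
  delta_pos:
    - [-0.068,-0.07,0]
    - [-0.131,-0.144,0]
    - [-0.189,-0.222,0]
    - [-0.242,-0.305,0]
    - [-0.288,-0.39,0]
    - [-0.329,-0.479,0]
    - [-0.363,-0.57,0]
    - [-0.391,-0.663,0]
  delta_rot:
    - [0,0,0.066]
    - [0,0,0.131]
    - [0,0,0.197]
    - [0,0,0.263]
    - [0,0,0.328]
    - [0,0,0.394]
    - [0,0,0.459]
    - [0,0,0.525]
  grip: [1,1,1,1,1,1,1,1]

```text
t: 4.47
ee_pos: [0.3698, -0.2528, 0.0717]
ee_rot: [-0.004, 0.849, 0.528, -0.002]
wrist_force: [-28.3, 9.0, 41.7]
gripper_width: 0.0095
gripper_force: 30.0
```

Request:
send_rows:
  delta_pos:
    - [-0.022,-0.095,0]
    - [-0.037,-0.191,0]
    - [-0.045,-0.288,0]
    - [-0.047,-0.386,0]
    - [-0.042,-0.483,0]
    - [-0.03,-0.58,0]
    - [-0.012,-0.676,0]
    - [0.013,-0.77,0]
  delta_rot:
    - [0,0,0.066]
    - [0,0,0.131]
    - [0,0,0.197]
    - [0,0,0.263]
    - [0,0,0.328]
    - [0,0,0.394]
    - [0,0,0.459]
    - [0,0,0.525]
  grip: [1,1,1,1,1,1,1,1]

```text
t: 5.13
ee_pos: [0.372, -0.3703, 0.0719]
ee_rot: [-0.003, 0.674, 0.739, -0.002]
wrist_force: [-34.0, -8.7, 24.9]
gripper_width: 0.0096
gripper_force: 30.0
```

Request:
send_rows:
  delta_pos:
    - [0,0,0]
    - [0,0,0]
    - [0,0,0]
    - [0,0,0]
    - [0,0,0]
  delta_rot:
    - [0,0,0]
    - [0,0,0]
    - [0,0,0]
    - [0,0,0]
    - [0,0,0]
  grip: [0.9,0.7,0.5,0.5,0.5]

```text
t: 5.55
ee_pos: [0.3756, -0.3697, 0.0715]
ee_rot: [0.0, 0.675, 0.737, 0.0]
wrist_force: [0.4, 0.8, 0.3]
gripper_width: 0.0332
gripper_force: 0.0
```

Request:
send_rows:
  delta_pos:
    - [0,0,0.15]
    - [0,0,0.4]
    - [0,0,0.65]
    - [0,0,0.9]
    - [0,0,0.9]
    - [0,0,0.9]
  delta_rot:
    - [0,0,0]
    - [0,0,0]
    - [0,0,0]
    - [0,0,0]
    - [0,0,0]
    - [0,0,0]
  grip: [0.5,0.5,0.5,0.5,0.5,0.5]

```text
t: 6.05
ee_pos: [0.3765, -0.3704, 0.2086]
ee_rot: [0.002, 0.675, 0.738, -0.0]
wrist_force: [0.3, -0.9, -0.8]
gripper_width: 0.0454
gripper_force: 0.0
```

Run:
```python
from h import *
for n in("wrist","top"):
    im,p=cam(n); cv2.imwrite(f"pics/{n}2.png",im); np.save(f"pics/{n}2.npy",np.r_[p["position"],p["rotation"]])
a=cv2.imread("pics/wrist2.png");b=cv2.imread("pics/top2.png")[100:260,220:480]
cv2.imwrite("pics/c3.png",np.vstack([cv2.resize(a,(480,300)),cv2.resize(b,(480,295))]))
o=monitor.get_obs();print(o["t"],o["ee_pos"],o["ee_rot"],o["wrist_force"])
```

```text
6.15 [ 0.37528361 -0.36923482  0.20580291] [-3.41963450e-04  6.75392788e-01  7.37458108e-01  5.79735361e-05] [ 0.84045913  1.03523892 -1.12660212]
```

View pics/c3.png

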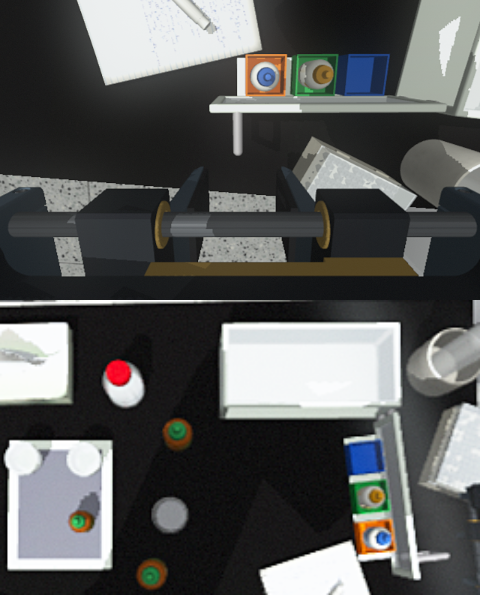

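The door now stands at about 95°. The wrist view (0.75 scale) has the blue cap at (265,77) in the orange bin, the orange cap at (323,73) in the green bin, and the blue bin empty at (365,75). In the top crop the same bins are at (377,537), (370,497) and (365,457). Next I'll triangulate the caps and fit the hinge.

```bash
cat >> h.py <<'E'
def blobs(im,lo,hi,box,k=3):
    h=cv2.cvtColor(im,cv2.COLOR_BGR2HSV); m=cv2.inRange(h,lo,hi); z=np.zeros_like(m); x0,y0,x1,y1=box; z[y0:y1,x0:x1]=m[y0:y1,x0:x1]
    n,l,s,c=cv2.connectedComponentsWithStats(z); o=sorted(range(1,n),key=lambda i:-s[i,4])[:k]
    return [(c[i].round(1).tolist(),s[i].tolist()) for i in o]
def saved(n,i):
    v=np.load(f"pics/{n}{i}.npy"); return cv2.imread(f"pics/{n}{i}.png"),{"mtx":optics.camera_params(n)["mtx"],"position":v[:3],"rotation":v[3:]}
E
python3 - <<'E'
from h import *
from scipy.optimize import least_squares
Q=np.array([[.5338,-.0995],[.4294,-.1532],[.3698,-.2528],[.372,-.3703]])
r=least_squares(lambda h:np.hypot(*(Q-h).T)-.2128,[.577,-.309]).x
H=r;v=Q-r;print("hinge",r,"theta",np.degrees(np.arctan2(v[:,1],v[:,0])-np.arctan2(.208,-.045))%360)
W,pw=saved("wrist",2);T,pt=saved("top",2)
for n,lo,hi in [("blue",(100,100,60),(125,255,255)),("green",(50,100,40),(85,255,255)),("orange",(8,120,80),(22,255,255))]:
    print(n,"W",blobs(W,lo,hi,(310,60,530,140)));print("   T",blobs(T,lo,hi,(390,150,460,260)), blobs(T,lo,hi,(230,180,290,245),1))
E
```

```text
hinge [ 0.57538795 -0.30809767] theta [359.067594    31.09629056  62.73768502  94.79767181]
blue W [([482.9, 99.3], [447, 72, 73, 56, 3712]), ([354.6, 102.1], [343, 90, 24, 25, 459])]
   T [([417.0, 185.2], [406, 176, 23, 19, 349]), ([427.2, 228.9], [424, 226, 8, 7, 45]), ([420.0, 224.0], [420, 224, 1, 1, 1])] []
green W [([417.4, 99.7], [389, 72, 63, 56, 1699])]
   T [([419.0, 206.7], [409, 197, 23, 19, 193])] [([262.1, 219.7], [259, 217, 7, 7, 39])]
orange W [([355.2, 97.6], [327, 72, 56, 56, 1744]), ([430.3, 99.0], [417, 87, 28, 25, 527])]
   T [([421.3, 227.4], [412, 219, 23, 19, 199]), ([423.6, 206.0], [420, 203, 9, 7, 45])] [([264.3, 220.1], [258, 215, 11, 11, 56])]
```

Run:
```python
from h import *
W,pw=saved("wrist",2);T,pt=saved("top",2)
H=np.array([.5754,-.3081])
for d in (94.0,94.8,95.5):
    t=np.radians(d);c,s=np.cos(t),np.sin(t);R=np.array([[c,-s],[s,c]])
    print(d,[ (H+R@[.031,y]).round(4).tolist() for y in(.055,.115,.175)])
for n,w,t in [("bluecap",(354.6,102.1),(427.2,228.9)),("orcap",(430.3,99),(423.6,206)),
  ("binB",(483.2,99.7),(417,185.2)),("binG",(420.2,99.7),(420.2,206.2)),("binO",(354.7,99.7),(423,228.2))]:
    x,e=tri(pw,w,pt,t);print(n,x.round(4),round(e,4),"W@.046/.09",onz(pw,*w,.046).round(4)[:2],onz(pw,*w,.09).round(4)[:2],"T",onz(pt,*t,.046).round(4)[:2],onz(pt,*t,.09).round(4)[:2])
# bottle on tray: wrist1 + top
print(onz(pt,262.1,219.7,.09),onz(pt,264.3,220.1,.072))
w1=cv2.imread("pics/wrist1.png");p1=dict(pw,position=[.52985647,-.12184513,.42997655],rotation=[.09672256,.70413552,-.69683923,-.09619255])
b=blobs(w1,(50,100,40),(85,255,255),(30,170,130,220),1);print(b);print(tri(p1,b[0][0],pt,(262.1,219.7)))
```

```text
94.0 [[0.5184, -0.281], [0.4585, -0.2852], [0.3987, -0.2894]]
94.8 [[0.518, -0.2818], [0.4582, -0.2868], [0.3984, -0.2919]]
95.5 [[0.5177, -0.2825], [0.458, -0.2883], [0.3982, -0.294]]
bluecap [ 0.3965 -0.2939  0.0776] 0.0007 W@.046/.09 [ 0.399  -0.2938] [ 0.3951 -0.2937] T [ 0.396  -0.3026] [ 0.3972 -0.2907]
orcap [ 0.4574 -0.2864  0.0773] 0.0013 W@.046/.09 [ 0.466  -0.2852] [ 0.4533 -0.2863] T [ 0.4589 -0.2951] [ 0.4575 -0.2835]
binB [ 0.5173 -0.2813  0.0364] 0.0001 W@.046/.09 [ 0.5132 -0.2816] [ 0.4942 -0.2832] T [ 0.5166 -0.279 ] [ 0.5129 -0.2681]
binG [ 0.4584 -0.2867  0.0417] 0.0005 W@.046/.09 [ 0.4571 -0.2866] [ 0.4456 -0.2875] T [ 0.4585 -0.2857] [ 0.4572 -0.2745]
binO [ 0.3985 -0.2916  0.0453] 0.0009 W@.046/.09 [ 0.3989 -0.2917] [ 0.395  -0.2919] T [ 0.3981 -0.2912] [ 0.3993 -0.2798]
[0.43006887 0.14305586 0.09      ] [0.42893554 0.13988635 0.072     ]
[([57.4, 200.0], [47, 192, 19, 17, 175])]
(array([0.4301031 , 0.14434661, 0.08151737]), np.float64(1.561492196622848e-05))
```

Request:
send_rows:
  delta_pos:
    - [0.04,0.15,0]
    - [0.08,0.3,0]
    - [0.12,0.45,-0.1]
    - [0.145,0.507,-0.25]
    - [0.145,0.507,-0.4]
    - [0.145,0.507,-0.4]
  delta_rot:
    - [0,0,0]
    - [0,0,0]
    - [0,0,0]
    - [0,0,0]
    - [0,0,0]
    - [0,0,0]
  grip: [0.5,0.5,0.5,0.5,0.5,0.5]

```text
t: 6.65
ee_pos: [0.3949, -0.2911, 0.1417]
ee_rot: [-0.004, 0.675, 0.738, -0.0]
wrist_force: [-0.1, 1.4, -0.6]
gripper_width: 0.0457
gripper_force: 0.0
```

Request:
send_rows:
  delta_pos:
    - [0,0,-0.1]
    - [0,0,-0.25]
    - [0,0,-0.4]
    - [0,0,-0.55]
    - [0,0,-0.633]
    - [0,0,-0.633]
    - [0,0,-0.633]
  delta_rot:
    - [0,0,0]
    - [0,0,0]
    - [0,0,0]
    - [0,0,0]
    - [0,0,0]
    - [0,0,0]
    - [0,0,0]
  grip: [0.5,0.5,0.5,0.5,0.5,0.5,0.5]

```text
t: 7.23
ee_pos: [0.3968, -0.2936, 0.0512]
ee_rot: [-0.001, 0.676, 0.737, -0.0]
wrist_force: [0.2, -0.4, 1.0]
gripper_width: 0.0453
gripper_force: 0.0
```

Request:
send_rows:
  delta_pos:
    - [0,0,0]
    - [0,0,0]
    - [0,0,0]
    - [0,0,0]
    - [0,0,0]
  delta_rot:
    - [0,0,0]
    - [0,0,0]
    - [0,0,0]
    - [0,0,0]
    - [0,0,0]
  grip: [1,1,1,1,1]

```text
t: 7.65
ee_pos: [0.3977, -0.2942, 0.0523]
ee_rot: [0.001, 0.676, 0.737, 0.0]
wrist_force: [-1.2, -0.6, 7.1]
gripper_width: 0.031
gripper_force: 30.0
```

Request:
send_rows:
  delta_pos:
    - [0,0,0.1]
    - [0,0,0.3]
    - [0,0,0.5]
    - [0,0,0.67]
    - [0,0,0.67]
  delta_rot:
    - [0,0,0]
    - [0,0,0]
    - [0,0,0]
    - [0,0,0]
    - [0,0,0]
  grip: [1,1,1,1,1]

```text
t: 8.07
ee_pos: [0.3992, -0.2953, 0.1568]
ee_rot: [0.003, 0.676, 0.737, 0.0]
wrist_force: [0.5, -1.1, 0.4]
gripper_width: 0.031
gripper_force: 30.0
```

Request:
send_rows:
  delta_pos:
    - [0.1,0.01,0]
    - [0.25,0.025,0]
    - [0.4,0.04,0]
    - [0.55,0.055,0]
    - [0.7,0.07,0]
    - [0.807,0.083,0]
    - [0.807,0.083,0]
    - [0.807,0.083,0]
  delta_rot:
    - [0,0,0]
    - [0,0,0]
    - [0,0,0]
    - [0,0,0]
    - [0,0,0]
    - [0,0,0]
    - [0,0,0]
    - [0,0,0]
  grip: [1,1,1,1,1,1,1,1]

```text
t: 8.73
ee_pos: [0.5187, -0.2805, 0.1506]
ee_rot: [-0.001, 0.675, 0.738, -0.0]
wrist_force: [0.3, 0.6, -0.6]
gripper_width: 0.0313
gripper_force: 30.0
```

Run:
```python
from h import *
W,p=cam("wrist");T,pt=cam("top");cv2.imwrite("pics/wrist3.png",W);cv2.imwrite("pics/top3.png",T)
np.save("pics/wrist3.npy",np.r_[p["position"],p["rotation"]]);np.save("pics/top3.npy",np.r_[pt["position"],pt["rotation"]])
cv2.imwrite("pics/c4.png",np.vstack([cv2.resize(W,(480,300)),cv2.resize(T[120:260,300:520],(470,300))[:, :480] if 0 else cv2.resize(T[120:260,300:524],(480,300))]))
o=monitor.get_obs();print(o["t"],o["ee_pos"],o["gripper_width"],o["wrist_force"])
```

```text
8.8333 [ 0.51760945 -0.28079777  0.15095669] 0.030982412515997003 [-0.550236   -0.16806082 -0.89902988]
```

View pics/c4.png

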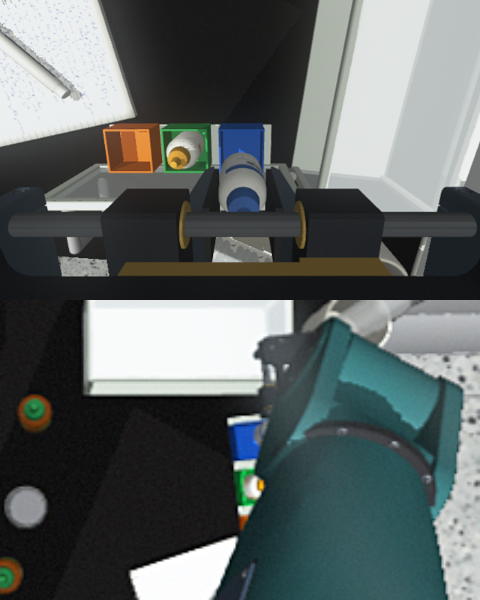

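The bottle hangs upright in the gripper over the blue bin (blue rim at (242,140) in the wrist view). The orange bin at (130,147) is empty. Lower and release.

Request:
send_rows:
  delta_pos:
    - [0,0,-0.15]
    - [0,0,-0.3]
    - [0,0,-0.45]
    - [0,0,-0.55]
    - [0,0,-0.63]
    - [0,0,-0.66]
    - [0,0,-0.66]
  delta_rot:
    - [0,0,0]
    - [0,0,0]
    - [0,0,0]
    - [0,0,0]
    - [0,0,0]
    - [0,0,0]
    - [0,0,0]
  grip: [1,1,1,1,1,1,1]

```text
t: 9.42
ee_pos: [0.518, -0.2816, 0.0528]
ee_rot: [-0.0, 0.676, 0.737, -0.0]
wrist_force: [0.3, -0.6, -1.0]
gripper_width: 0.0312
gripper_force: 30.0
```

Request:
send_rows:
  delta_pos:
    - [0,0,0]
    - [0,0,0]
    - [0,0,0]
    - [0,0,0]
  delta_rot:
    - [0,0,0]
    - [0,0,0]
    - [0,0,0]
    - [0,0,0]
  grip: [0.6,0.5,0.5,0.5]

```text
t: 9.75
ee_pos: [0.5183, -0.2814, 0.0533]
ee_rot: [0.0, 0.676, 0.737, 0.0]
wrist_force: [0.8, -0.4, 0.4]
gripper_width: 0.0454
gripper_force: 0.0
```

Request:
send_rows:
  delta_pos:
    - [0,0,0.1]
    - [0,0,0.3]
    - [0,0,0.5]
    - [0,0,0.66]
    - [0,0,0.66]
  delta_rot:
    - [0,0,0]
    - [0,0,0]
    - [0,0,0]
    - [0,0,0]
    - [0,0,0]
  grip: [0.5,0.5,0.5,0.5,0.5]

```text
t: 10.17
ee_pos: [0.5205, -0.2826, 0.157]
ee_rot: [0.003, 0.676, 0.737, 0.001]
wrist_force: [0.8, -0.2, 1.2]
gripper_width: 0.0459
gripper_force: 0.0
```

Request:
send_rows:
  delta_pos:
    - [-0.13,-0.01,0]
    - [-0.27,-0.02,0]
    - [-0.407,-0.033,0]
    - [-0.407,-0.033,0]
    - [-0.407,-0.033,0]
  delta_rot:
    - [0,0,0]
    - [0,0,0]
    - [0,0,0]
    - [0,0,0]
    - [0,0,0]
  grip: [0.5,0.5,0.5,0.5,0.5]

```text
t: 10.58
ee_pos: [0.4566, -0.2863, 0.1519]
ee_rot: [-0.0, 0.676, 0.737, 0.0]
wrist_force: [-0.9, -0.3, 0.1]
gripper_width: 0.0457
gripper_force: 0.0
```

Request:
send_rows:
  delta_pos:
    - [0,0,-0.12]
    - [0,0,-0.27]
    - [0,0,-0.42]
    - [0,0,-0.57]
    - [0,0,-0.67]
    - [0,0,-0.67]
    - [0,0,-0.67]
  delta_rot:
    - [0,0,0]
    - [0,0,0]
    - [0,0,0]
    - [0,0,0]
    - [0,0,0]
    - [0,0,0]
    - [0,0,0]
  grip: [0.5,0.5,0.5,0.5,0.5,0.5,0.5]

```text
t: 11.17
ee_pos: [0.4575, -0.286, 0.051]
ee_rot: [-0.001, 0.675, 0.737, -0.0]
wrist_force: [0.5, -0.8, 0.6]
gripper_width: 0.0454
gripper_force: 0.0
```

Request:
send_rows:
  delta_pos:
    - [0,0,0]
    - [0,0,0]
    - [0,0,0]
    - [0,0,0]
    - [0,0,0]
  delta_rot:
    - [0,0,0]
    - [0,0,0]
    - [0,0,0]
    - [0,0,0]
    - [0,0,0]
  grip: [1,1,1,1,1]

```text
t: 11.58
ee_pos: [0.458, -0.2868, 0.0525]
ee_rot: [0.001, 0.676, 0.737, 0.0]
wrist_force: [0.1, 0.4, 7.0]
gripper_width: 0.0311
gripper_force: 30.0
```

Request:
send_rows:
  delta_pos:
    - [0,0,0.1]
    - [0,0,0.3]
    - [0,0,0.5]
    - [0,0,0.67]
    - [0,0,0.67]
  delta_rot:
    - [0,0,0]
    - [0,0,0]
    - [0,0,0]
    - [0,0,0]
    - [0,0,0]
  grip: [1,1,1,1,1]

```text
t: 12.0
ee_pos: [0.4593, -0.2877, 0.157]
ee_rot: [0.003, 0.676, 0.737, 0.0]
wrist_force: [1.4, -0.1, 0.2]
gripper_width: 0.031
gripper_force: 30.0
```

Request:
send_rows:
  delta_pos:
    - [-0.13,-0.012,0]
    - [-0.26,-0.024,0]
    - [-0.39,-0.036,0]
    - [-0.39,-0.036,0]
    - [-0.39,-0.036,0]
  delta_rot:
    - [0,0,0]
    - [0,0,0]
    - [0,0,0]
    - [0,0,0]
    - [0,0,0]
  grip: [1,1,1,1,1]

```text
t: 12.42
ee_pos: [0.3981, -0.2916, 0.1519]
ee_rot: [0.0, 0.676, 0.737, 0.0]
wrist_force: [-1.1, -0.5, -0.8]
gripper_width: 0.031
gripper_force: 30.0
```

Request:
send_rows:
  delta_pos:
    - [0,0,-0.15]
    - [0,0,-0.3]
    - [0,0,-0.45]
    - [0,0,-0.55]
    - [0,0,-0.63]
    - [0,0,-0.66]
    - [0,0,-0.66]
  delta_rot:
    - [0,0,0]
    - [0,0,0]
    - [0,0,0]
    - [0,0,0]
    - [0,0,0]
    - [0,0,0]
    - [0,0,0]
  grip: [1,1,1,1,1,1,1]

```text
t: 13.0
ee_pos: [0.3994, -0.2919, 0.0527]
ee_rot: [-0.0, 0.675, 0.737, -0.0]
wrist_force: [-0.4, -0.3, -0.9]
gripper_width: 0.0309
gripper_force: 30.0
```

Request:
send_rows:
  delta_pos:
    - [0,0,0]
    - [0,0,0]
    - [0,0,0]
    - [0,0,0]
  delta_rot:
    - [0,0,0]
    - [0,0,0]
    - [0,0,0]
    - [0,0,0]
  grip: [0.6,0.5,0.5,0.5]

```text
t: 13.33
ee_pos: [0.399, -0.2917, 0.0533]
ee_rot: [0.0, 0.676, 0.737, 0.0]
wrist_force: [-0.6, 0.6, -0.2]
gripper_width: 0.0456
gripper_force: 0.0
```

Request:
send_rows:
  delta_pos:
    - [0,0,0.1]
    - [0,0,0.3]
    - [0,0,0.5]
    - [0,0,0.75]
    - [0,0,0.95]
    - [0,0,0.95]
  delta_rot:
    - [0,0,0]
    - [0,0,0]
    - [0,0,0]
    - [0,0,0]
    - [0,0,0]
    - [0,0,0]
  grip: [0.5,0.5,0.5,0.5,0.5,0.5]

```text
t: 13.83
ee_pos: [0.401, -0.2934, 0.2014]
ee_rot: [0.004, 0.676, 0.737, 0.0]
wrist_force: [0.5, -0.4, 1.4]
gripper_width: 0.0455
gripper_force: 0.0
```

Request:
send_rows:
  delta_pos:
    - [0.1,0.24,0]
    - [0.2,0.48,0]
    - [0.3,0.72,0]
    - [0.4,0.96,0]
    - [0.4,0.96,0]
  delta_rot:
    - [0,0,0]
    - [0,0,0]
    - [0,0,0]
    - [0,0,0]
    - [0,0,0]
  grip: [0.5,0.5,0.5,0.5,0.5]

```text
t: 14.25
ee_pos: [0.4601, -0.1432, 0.1956]
ee_rot: [0.0, 0.674, 0.739, 0.0]
wrist_force: [0.2, 0.3, -0.1]
gripper_width: 0.0455
gripper_force: 0.0
```

Request:
send_rows:
  delta_pos:
    - [0,0.24,0]
    - [0,0.48,0]
    - [0,0.72,0]
    - [0,0.96,0]
    - [0,0.96,0]
  delta_rot:
    - [0,0,0]
    - [0,0,0]
    - [0,0,0]
    - [0,0,0]
    - [0,0,0]
  grip: [0.5,0.5,0.5,0.5,0.5]

```text
t: 14.67
ee_pos: [0.4582, 0.0004, 0.1954]
ee_rot: [-0.0, 0.674, 0.738, 0.0]
wrist_force: [0.8, 0.1, -0.1]
gripper_width: 0.0458
gripper_force: 0.0
```

Run:
```python
from h import *
W,p=cam("wrist");T,pt=cam("top")
for n,I,q in(("wrist",W,p),("top",T,pt)):
    cv2.imwrite(f"pics/{n}4.png",I);np.save(f"pics/{n}4.npy",np.r_[q["position"],q["rotation"]])
cv2.imwrite("pics/c5.png",np.vstack([cv2.resize(W,(480,300)),cv2.resize(T[120:260,300:524],(480,300))]))
o=monitor.get_obs();print(o["t"],o["ee_pos"],o["ee_rot"],o["gripper_width"])
print(blobs(W,(50,100,40),(85,255,255),(0,0,640,400)),blobs(T,(50,100,40),(85,255,255),(230,180,290,245),1))
```

```text
14.7667 [ 0.45856988 -0.00275945  0.19543961] [ 5.05771707e-05  6.74512932e-01  7.38263030e-01 -2.09216707e-05] 0.04602247485849019
[([188.6, 132.2], [169, 115, 40, 34, 1068]), ([443.3, 207.1], [425, 190, 37, 35, 956]), ([299.8, 3.6], [289, 0, 24, 9, 155])] [([262.1, 219.7], [259, 217, 7, 7, 39])]
```

View pics/c5.png

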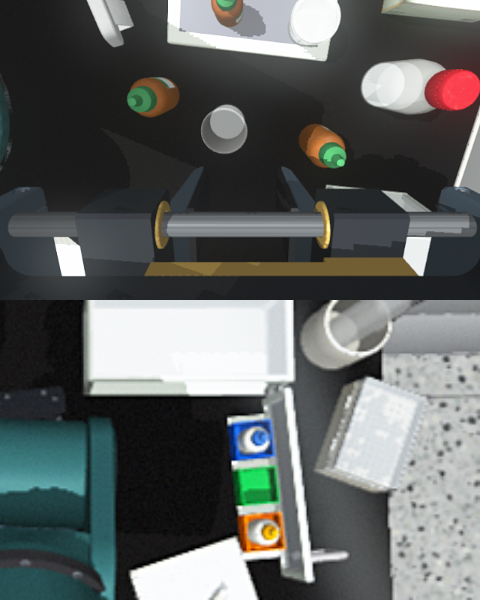

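The crop confirms the blue bottle in the blue bin and the orange bottle in the orange bin, both upright, with the green bin empty. The target bottle is at (228,8) on the tray in the wrist view. Now I'll fetch it.

Request:
send_rows:
  delta_pos:
    - [-0.04,0.2,0]
    - [-0.08,0.45,0]
    - [-0.14,0.7,0]
    - [-0.19,0.976,0]
    - [-0.19,0.976,0]
    - [-0.19,0.976,-0.2]
    - [-0.19,0.976,-0.3]
  delta_rot:
    - [0,0,0]
    - [0,0,0]
    - [0,0,0]
    - [0,0,0]
    - [0,0,0]
    - [0,0,0]
    - [0,0,0]
  grip: [0.5,0.5,0.5,0.5,0.5,0.5,0.5]

```text
t: 15.35
ee_pos: [0.4302, 0.1423, 0.1492]
ee_rot: [0.0, 0.675, 0.738, 0.0]
wrist_force: [-0.0, -0.2, -0.6]
gripper_width: 0.0456
gripper_force: 0.0
```

Request:
send_rows:
  delta_pos:
    - [0,0,-0.12]
    - [0,0,-0.27]
    - [0,0,-0.42]
    - [0,0,-0.57]
    - [0,0,-0.657]
    - [0,0,-0.657]
    - [0,0,-0.657]
  delta_rot:
    - [0,0,0]
    - [0,0,0]
    - [0,0,0]
    - [0,0,0]
    - [0,0,0]
    - [0,0,0]
    - [0,0,0]
  grip: [0.5,0.5,0.5,0.5,0.5,0.5,0.5]

```text
t: 15.93
ee_pos: [0.4303, 0.1417, 0.0517]
ee_rot: [-0.0, 0.676, 0.737, -0.001]
wrist_force: [1.4, 1.3, 0.7]
gripper_width: 0.0459
gripper_force: 0.0
```

Request:
send_rows:
  delta_pos:
    - [0,0,0]
    - [0,0,0]
    - [0,0,0]
    - [0,0,0]
    - [0,0,0]
  delta_rot:
    - [0,0,0]
    - [0,0,0]
    - [0,0,0]
    - [0,0,0]
    - [0,0,0]
  grip: [1,1,1,1,1]

```text
t: 16.35
ee_pos: [0.4309, 0.1429, 0.0527]
ee_rot: [0.0, 0.675, 0.737, 0.001]
wrist_force: [0.1, 0.3, 8.0]
gripper_width: 0.0312
gripper_force: 30.0
```

Request:
send_rows:
  delta_pos:
    - [0,0,0.12]
    - [0,0,0.35]
    - [0,0,0.6]
    - [0,0,0.85]
    - [0,0,0.967]
    - [0,0,0.967]
  delta_rot:
    - [0,0,0]
    - [0,0,0]
    - [0,0,0]
    - [0,0,0]
    - [0,0,0]
    - [0,0,0]
  grip: [1,1,1,1,1,1]

```text
t: 16.85
ee_pos: [0.4324, 0.1434, 0.2014]
ee_rot: [0.002, 0.675, 0.737, 0.003]
wrist_force: [0.7, -0.1, 0.6]
gripper_width: 0.0314
gripper_force: 30.0
```

Request:
send_rows:
  delta_pos:
    - [0.06,-0.15,0]
    - [0.12,-0.35,0]
    - [0.187,-0.55,0]
    - [0.187,-0.75,0]
    - [0.187,-0.955,0]
  delta_rot:
    - [0,0,0]
    - [0,0,0]
    - [0,0,0]
    - [0,0,0]
    - [0,0,0]
  grip: [1,1,1,1,1]

```text
t: 17.27
ee_pos: [0.4579, -0.0017, 0.1962]
ee_rot: [-0.0, 0.675, 0.738, -0.0]
wrist_force: [0.1, -0.4, -1.0]
gripper_width: 0.0309
gripper_force: 30.0
```

Request:
send_rows:
  delta_pos:
    - [0,-0.2,0]
    - [0,-0.4,0]
    - [0,-0.6,0]
    - [0,-0.8,0]
    - [0,-0.955,0]
  delta_rot:
    - [0,0,0]
    - [0,0,0]
    - [0,0,0]
    - [0,0,0]
    - [0,0,0]
  grip: [1,1,1,1,1]

```text
t: 17.68
ee_pos: [0.4576, -0.1455, 0.1962]
ee_rot: [-0.0, 0.676, 0.737, -0.0]
wrist_force: [-0.1, 0.6, -0.7]
gripper_width: 0.0313
gripper_force: 30.0
```

Request:
send_rows:
  delta_pos:
    - [0,-0.2,0]
    - [0,-0.4,0]
    - [0,-0.6,0]
    - [0,-0.75,0]
    - [0,-0.88,0]
    - [0,-0.955,0]
    - [0,-0.955,0]
    - [0,-0.955,0]
  delta_rot:
    - [0,0,0]
    - [0,0,0]
    - [0,0,0]
    - [0,0,0]
    - [0,0,0]
    - [0,0,0]
    - [0,0,0]
    - [0,0,0]
  grip: [1,1,1,1,1,1,1,1]

```text
t: 18.35
ee_pos: [0.4579, -0.2866, 0.1963]
ee_rot: [-0.001, 0.676, 0.737, -0.0]
wrist_force: [0.1, -0.3, -1.0]
gripper_width: 0.0306
gripper_force: 30.0
```

Run:
```python
from h import *
o=monitor.get_obs();print(o["t"],o["ee_pos"],o["ee_rot"],o["gripper_width"])
W,p=cam("wrist");cv2.imwrite("pics/wrist5.png",W)
for z,l,h in(("b",(100,100,60),(125,255,255)),("g",(50,100,40),(85,255,255)),("o",(8,120,80),(22,255,255))):print(z,blobs(W,l,h,(0,0,640,270)))
```

```text
18.35 [ 0.45789497 -0.28658769  0.19634137] [-5.43563889e-04  6.75753752e-01  7.37127242e-01 -1.12315562e-05] 0.03060200222080804
b [([388.6, 183.7], [359, 155, 58, 57, 2131]), ([379.9, 171.1], [377, 170, 7, 4, 8]), ([386.0, 169.0], [385, 169, 3, 1, 3])]
g [([324.0, 177.3], [298, 154, 52, 57, 2426]), ([324.3, 256.2], [303, 240, 43, 30, 1101]), ([327.4, 214.3], [311, 211, 37, 13, 99])]
o [([259.1, 183.1], [231, 154, 57, 57, 2120]), ([323.7, 239.3], [293, 219, 62, 51, 1327]), ([296.8, 211.8], [295, 209, 4, 7, 11])]
```

View pics/wrist5.png

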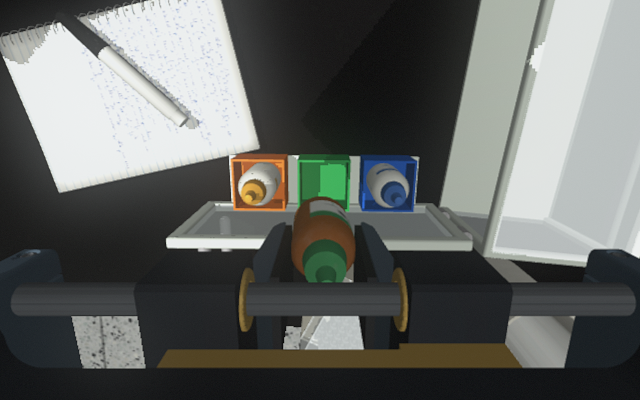

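The green bin (324,183) is centred under the held bottle (324,240), with the orange and blue bottles on either side. Lower and release.

Request:
send_rows:
  delta_pos:
    - [0,0,-0.15]
    - [0,0,-0.35]
    - [0,0,-0.55]
    - [0,0,-0.7]
    - [0,0,-0.85]
    - [0,0,-0.93]
    - [0,0,-0.957]
    - [0,0,-0.957]
  delta_rot:
    - [0,0,0]
    - [0,0,0]
    - [0,0,0]
    - [0,0,0]
    - [0,0,0]
    - [0,0,0]
    - [0,0,0]
    - [0,0,0]
  grip: [1,1,1,1,1,1,1,1]

```text
t: 19.07
ee_pos: [0.4584, -0.2864, 0.0534]
ee_rot: [-0.0, 0.675, 0.738, -0.0]
wrist_force: [0.1, -0.3, -0.6]
gripper_width: 0.0313
gripper_force: 30.0
```

Request:
send_rows:
  delta_pos:
    - [0,0,0]
    - [0,0,0]
    - [0,0,0]
    - [0,0,0]
  delta_rot:
    - [0,0,0]
    - [0,0,0]
    - [0,0,0]
    - [0,0,0]
  grip: [0.6,0.55,0.5,0.5]

```text
t: 19.4
ee_pos: [0.4585, -0.287, 0.054]
ee_rot: [0.0, 0.675, 0.737, 0.0]
wrist_force: [1.2, -0.5, -0.0]
gripper_width: 0.0453
gripper_force: 0.0
```

Request:
send_rows:
  delta_pos:
    - [0,0,0.1]
    - [0,0,0.3]
    - [0,0,0.55]
    - [0,0,0.8]
    - [0,0,0.957]
    - [0,0,0.957]
  delta_rot:
    - [0,0,0]
    - [0,0,0]
    - [0,0,0]
    - [0,0,0]
    - [0,0,0]
    - [0,0,0]
  grip: [0.5,0.5,0.5,0.5,0.5,0.5]

```text
t: 19.9
ee_pos: [0.4605, -0.2884, 0.2025]
ee_rot: [0.004, 0.676, 0.737, 0.001]
wrist_force: [0.7, -0.2, 0.8]
gripper_width: 0.0454
gripper_force: 0.0
```

Run:
```python
from h import *
W,p=cam("wrist");cv2.imwrite("pics/wrist6.png",W)
o=monitor.get_obs();print(o["t"],o["ee_pos"])
for z,l,h in(("b",(100,100,60),(125,255,255)),("g",(50,100,40),(85,255,255)),("o",(8,120,80),(22,255,255))):
    for c,s in blobs(W,l,h,(0,0,640,270),2): print(z,c,s,onz(p,*c,.046).round(4),onz(p,*c,.082).round(4))
def P(t): c,s=np.cos(t),np.sin(t); return np.array([-.045*c-.208*s,-.045*s+.208*c])
print("handle",np.array([.5754,-.3081])+P(np.radians(94.8)))
for k in range(3):
    a=np.radians(95.2-31.8*k)
    print([[round(float(x),3) for x in (P(a-np.radians(31.8*i/8))-P(a))/.15]+[0] for i in range(1,9)])
```

```text
19.95 [ 0.45951594 -0.28780095  0.19985084]
b [384.0, 178.3] [355, 150, 58, 57, 2051] [ 0.5179 -0.2775  0.046 ] [ 0.5107 -0.2702  0.082 ]
b [375.5, 166.2] [373, 165, 6, 4, 6] [ 0.5085 -0.2669  0.046 ] [ 0.5024 -0.2608  0.082 ]
g [321.6, 175.8] [295, 149, 52, 56, 1568] [ 0.4598 -0.2802  0.046 ] [ 0.4591 -0.2726  0.082 ]
g [318.0, 184.0] [307, 173, 23, 24, 425] [ 0.4572 -0.2883  0.046 ] [ 0.4567 -0.2797  0.082 ]
o [256.9, 176.6] [229, 148, 56, 56, 2030] [ 0.4002 -0.2861  0.046 ] [ 0.406  -0.2778  0.082 ]
o [316.9, 174.0] [300, 158, 36, 39, 550] [ 0.4554 -0.2789  0.046 ] [ 0.4551 -0.2714  0.082 ]
handle [ 0.37189499 -0.37034717]
[[-0.026, 0.095, 0], [-0.046, 0.191, 0], [-0.058, 0.289, 0], [-0.064, 0.387, 0], [-0.064, 0.486, 0], [-0.056, 0.584, 0], [-0.042, 0.681, 0], [-0.02, 0.777, 0]]
[[0.028, 0.094, 0], [0.062, 0.187, 0], [0.103, 0.276, 0], [0.149, 0.363, 0], [0.202, 0.446, 0], [0.26, 0.526, 0], [0.323, 0.601, 0], [0.392, 0.671, 0]]
[[0.073, 0.066, 0], [0.151, 0.126, 0], [0.233, 0.181, 0], [0.318, 0.23, 0], [0.407, 0.273, 0], [0.498, 0.31, 0], [0.591, 0.34, 0], [0.687, 0.364, 0]]
```

View pics/wrist6.png

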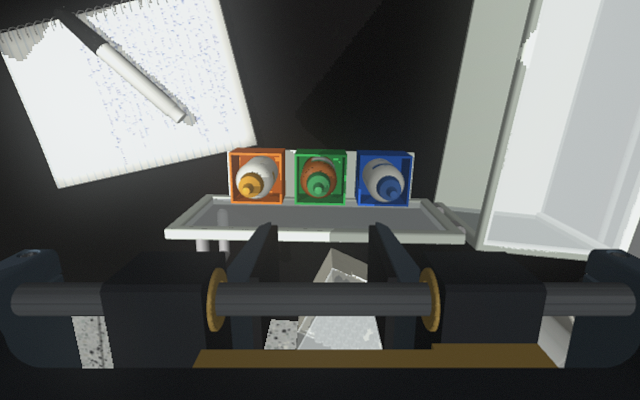

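All three bottles stand upright in their own bins: orange cap (250,185), green (318,184), blue (388,186). Now I'll regrip the handle.

Request:
send_rows:
  delta_pos:
    - [-0.15,-0.14,0]
    - [-0.3,-0.28,0]
    - [-0.45,-0.42,0]
    - [-0.575,-0.557,0]
    - [-0.575,-0.557,0]
    - [-0.575,-0.557,-0.1]
  delta_rot:
    - [0,0,0]
    - [0,0,0]
    - [0,0,0]
    - [0,0,0]
    - [0,0,0]
    - [0,0,0]
  grip: [0.5,0.5,0.5,0.5,0.5,0.5]

```text
t: 20.45
ee_pos: [0.3718, -0.372, 0.1829]
ee_rot: [0.001, 0.676, 0.737, -0.0]
wrist_force: [0.9, -0.5, 0.1]
gripper_width: 0.0457
gripper_force: 0.0
```

Request:
send_rows:
  delta_pos:
    - [0,0,-0.12]
    - [0,0,-0.3]
    - [0,0,-0.48]
    - [0,0,-0.65]
    - [0,0,-0.74]
    - [0,0,-0.74]
    - [0,0,-0.74]
  delta_rot:
    - [0,0,0]
    - [0,0,0]
    - [0,0,0]
    - [0,0,0]
    - [0,0,0]
    - [0,0,0]
    - [0,0,0]
  grip: [0.5,0.5,0.5,0.5,0.5,0.5,0.5]

```text
t: 21.03
ee_pos: [0.3716, -0.3697, 0.07]
ee_rot: [-0.001, 0.675, 0.737, 0.0]
wrist_force: [0.3, 0.4, 0.3]
gripper_width: 0.0454
gripper_force: 0.0
```

Request:
send_rows:
  delta_pos:
    - [0,0,0]
    - [0,0,0]
    - [0,0,0]
    - [0,0,0]
    - [0,0,0]
    - [0,0,0]
  delta_rot:
    - [0,0,0]
    - [0,0,0]
    - [0,0,0]
    - [0,0,0]
    - [0,0,0]
    - [0,0,0]
  grip: [1,1,1,1,1,1]

```text
t: 21.53
ee_pos: [0.371, -0.3705, 0.0712]
ee_rot: [-0.001, 0.675, 0.738, -0.001]
wrist_force: [-12.6, -2.7, 17.6]
gripper_width: 0.0093
gripper_force: 30.0
```

Request:
send_rows:
  delta_pos:
    - [-0.026,0.095,0]
    - [-0.046,0.191,0]
    - [-0.058,0.289,0]
    - [-0.064,0.387,0]
    - [-0.064,0.486,0]
    - [-0.056,0.584,0]
    - [-0.042,0.681,0]
    - [-0.02,0.777,0]
  delta_rot:
    - [0,0,-0.066]
    - [0,0,-0.132]
    - [0,0,-0.198]
    - [0,0,-0.264]
    - [0,0,-0.33]
    - [0,0,-0.396]
    - [0,0,-0.462]
    - [0,0,-0.528]
  grip: [1,1,1,1,1,1,1,1]

```text
t: 22.2
ee_pos: [0.3687, -0.2533, 0.0713]
ee_rot: [-0.0, 0.852, 0.523, -0.0]
wrist_force: [-1.8, -0.1, 5.1]
gripper_width: 0.0093
gripper_force: 30.0
```

Request:
send_rows:
  delta_pos:
    - [0.028,0.094,0]
    - [0.062,0.187,0]
    - [0.103,0.276,0]
    - [0.149,0.363,0]
    - [0.202,0.446,0]
    - [0.26,0.526,0]
    - [0.323,0.601,0]
    - [0.392,0.671,0]
  delta_rot:
    - [0,0,-0.066]
    - [0,0,-0.132]
    - [0,0,-0.198]
    - [0,0,-0.264]
    - [0,0,-0.33]
    - [0,0,-0.396]
    - [0,0,-0.462]
    - [0,0,-0.528]
  grip: [1,1,1,1,1,1,1,1]

```text
t: 22.87
ee_pos: [0.4284, -0.1528, 0.0713]
ee_rot: [0.0, 0.963, 0.271, 0.0]
wrist_force: [2.1, -3.7, 0.1]
gripper_width: 0.0096
gripper_force: 30.0
```

Request:
send_rows:
  delta_pos:
    - [0.073,0.066,0]
    - [0.151,0.126,0]
    - [0.233,0.181,0]
    - [0.318,0.23,0]
    - [0.407,0.273,0]
    - [0.453,0.292,0]
    - [0.498,0.31,0]
    - [0.545,0.326,0]
  delta_rot:
    - [0,0,-0.066]
    - [0,0,-0.132]
    - [0,0,-0.198]
    - [0,0,-0.264]
    - [0,0,-0.33]
    - [0,0,-0.363]
    - [0,0,-0.396]
    - [0,0,-0.429]
  grip: [1,1,1,1,1,1,1,1]

```text
t: 23.53
ee_pos: [0.5104, -0.1045, 0.0714]
ee_rot: [0.0, 0.999, 0.051, 0.0]
wrist_force: [1.1, -4.8, 1.8]
gripper_width: 0.0091
gripper_force: 30.0
```

Request:
send_rows:
  delta_pos:
    - [0.04,0.012,0]
    - [0.08,0.022,0]
    - [0.11,0.028,0]
    - [0.14,0.031,0]
    - [0.155,0.032,0]
    - [0.165,0.032,0]
    - [0.165,0.032,0]
  delta_rot:
    - [0,0,-0.025]
    - [0,0,-0.05]
    - [0,0,-0.07]
    - [0,0,-0.085]
    - [0,0,-0.09]
    - [0,0,-0.09]
    - [0,0,-0.09]
  grip: [1,1,1,1,1,1,1]

```text
t: 24.12
ee_pos: [0.5306, -0.0993, 0.0707]
ee_rot: [-0.001, 1.0, 0.005, -0.004]
wrist_force: [-27.7, -1.4, 28.5]
gripper_width: 0.0094
gripper_force: 30.1
```

Request:
send_rows:
  delta_pos:
    - [0.01,0,0]
    - [0.01,0,0]
    - [0,0,0]
    - [0,0,0]
    - [0,0,0]
    - [0,0,0]
    - [0,0,0]
  delta_rot:
    - [0,0,0]
    - [0,0,0]
    - [0,0,0]
    - [0,0,0]
    - [0,0,0]
    - [0,0,0]
    - [0,0,0]
  grip: [1,1,0.9,0.7,0.5,0.5,0.5]

```text
t: 24.7
ee_pos: [0.5346, -0.0997, 0.0711]
ee_rot: [0.0, 1.0, 0.004, 0.0]
wrist_force: [0.2, 0.7, -0.9]
gripper_width: 0.0332
gripper_force: 0.0
```

Request:
send_rows:
  delta_pos:
    - [0,0,0.15]
    - [0,0,0.35]
    - [0,0,0.6]
    - [0,0,0.85]
    - [0,0,0.95]
    - [0,0,0.95]
  delta_rot:
    - [0,0,0]
    - [0,0,0]
    - [0,0,0]
    - [0,0,0]
    - [0,0,0]
    - [0,0,0]
  grip: [0.5,0.5,0.5,0.5,0.5,0.5]

```text
t: 25.2
ee_pos: [0.5366, -0.1001, 0.2177]
ee_rot: [0.001, 1.0, 0.005, 0.003]
wrist_force: [0.1, 0.5, -0.1]
gripper_width: 0.0457
gripper_force: 0.0
```

Request:
send_rows:
  delta_pos:
    - [-0.13,-0.04,0.07]
    - [-0.26,-0.08,0.14]
    - [-0.4,-0.13,0.2]
    - [-0.545,-0.175,0.25]
    - [-0.545,-0.175,0.25]
    - [-0.545,-0.175,0.25]
    - [-0.545,-0.175,0.25]
  delta_rot:
    - [0,0,0]
    - [0,0,0]
    - [0,0,0]
    - [0,0,0]
    - [0,0,0]
    - [0,0,0]
    - [0,0,0]
  grip: [0.5,0.5,0.5,0.5,0.5,0.5,0.5]

```text
t: 25.78
ee_pos: [0.4528, -0.1258, 0.2504]
ee_rot: [-0.0, 1.0, 0.004, -0.0]
wrist_force: [-0.2, 0.0, -0.9]
gripper_width: 0.0457
gripper_force: 0.0
```

Run:
```python
from h import *
W,p=cam("wrist");T,pt=cam("top");cv2.imwrite("pics/wrist7.png",W);cv2.imwrite("pics/top7.png",T)
o=monitor.get_obs();print(o["t"],o["ee_pos"],o["wrist_force"],p["position"])
a=cv2.imread("pics/wrist1.png");b=cv2.imread("pics/top0.png")
c=lambda I:cv2.resize(I[0:110,235:560],(650,220),interpolation=2)
d=lambda I:cv2.resize(I[105:190,330:445],(325,160),interpolation=2)
cv2.imwrite("pics/c6.png",np.vstack([c(a),c(W),np.hstack([d(b),d(T)])]))
```

```text
25.8833 [ 0.45298943 -0.12565596  0.25029197] [-0.46321623  0.16430606 -0.55438718] [ 0.5295935  -0.12461305  0.42137106]
```

View pics/c6.png

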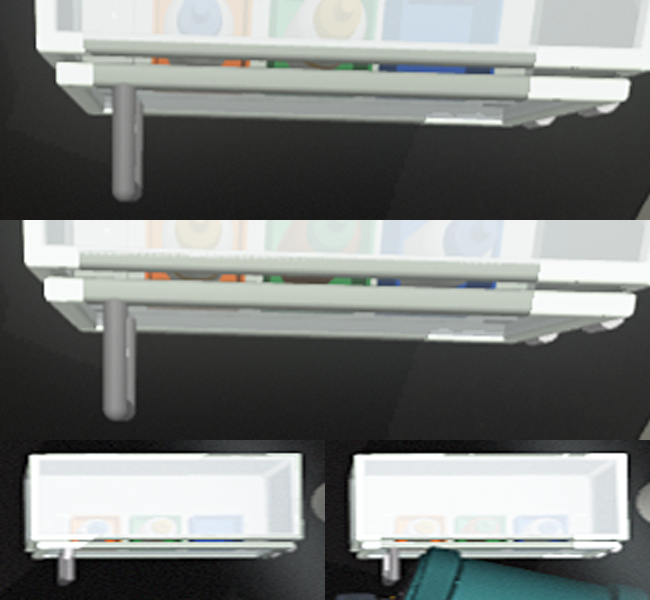

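Before (top row) and after (middle row) look alike: the strip is parallel to the roof edge and all three bottles stand in their own bins. I'll check numerically that the door is fully shut.

Run:
```python
from h import *
p7=optics.camera_params("wrist")
p1=dict(p7,position=np.array([.52985647,-.12184513,.42997655]),rotation=np.array([.09672256,.70413552,-.69683923,-.09619255]))
# columns where the grey profile crosses roof edge -> dark gap -> door strip; compare in metres at z=.115/.111
for n,p in((1,p1),(7,p7)):
    g=cv2.cvtColor(cv2.imread(f"pics/wrist{n}.png"),cv2.COLOR_BGR2GRAY).astype(float)
    for y in(-.085,-.12,-.27,-.30):
        R=cv2.Rodrigues(np.zeros(3))[0]
        from scipy.spatial.transform import Rotation as Ro
        r=Ro.from_quat(np.r_[p["rotation"][1:],p["rotation"][0]]).as_matrix()
        xs=np.arange(.545,.62,.001);P=np.c_[xs,np.full(len(xs),y),np.full(len(xs),.111)]
        c=(P-p["position"])@r; uv=c@np.array(p["mtx"]).T; uv=uv[:,:2]/uv[:,2:]
        v=cv2.remap(g.astype(np.float32),uv[:,0].astype(np.float32)[None],uv[:,1].astype(np.float32)[None],1)[0]
        print(n,y,' '.join(str(int(a)) for a in v[10:62]))
```

```text
1 -0.085 47 48 49 50 50 50 51 52 55 96 139 141 140 140 140 139 133 126 124 140 197 245 245 245 245 245 245 243 221 190 192 172 151 148 179 188 191 213 238 236 234 237 237 236 237 237 237 237 237 237 237 237
1 -0.12 45 46 45 47 48 49 50 49 60 113 159 160 157 158 158 155 154 150 116 104 144 176 188 189 192 195 195 182 134 106 107 106 139 172 191 190 201 230 236 234 230 231 232 233 233 233 233 233 233 233 232 231
1 -0.27 51 51 52 52 52 61 96 112 133 140 141 136 135 140 137 135 143 210 243 245 245 245 245 246 244 206 103 108 126 201 240 246 245 245 245 245 238 205 199 200 199 200 200 200 199 200 200 200 200 201 201 200
1 -0.3 51 52 52 52 54 54 55 55 55 55 55 66 151 218 219 175 175 242 245 245 245 245 245 245 231 143 96 114 166 234 245 245 245 245 245 245 224 199 199 199 199 199 199 199 199 199 199 200 200 199 199 199
7 -0.085 48 48 49 51 51 50 52 52 52 91 137 148 147 148 147 145 140 132 132 147 204 248 249 249 249 249 249 248 225 192 205 185 178 232 240 242 243 244 242 245 240 243 243 243 243 243 243 244 243 83 0 0
7 -0.12 46 48 48 48 50 51 51 52 78 127 172 169 165 166 167 164 163 153 119 109 151 185 199 199 202 204 205 197 156 145 128 113 144 180 200 200 208 221 238 240 235 236 237 237 238 238 238 238 238 193 0 0
7 -0.27 53 54 55 54 54 64 100 133 161 149 148 143 142 148 144 141 148 209 248 249 249 249 249 249 247 220 117 114 130 201 246 249 249 250 250 249 246 224 209 210 210 210 210 210 211 210 210 211 211 211 211 0
7 -0.3 51 52 53 53 54 54 55 55 56 57 57 59 122 214 228 188 172 242 250 249 249 249 249 249 245 179 105 136 155 228 249 249 249 249 250 249 235 211 209 209 210 209 209 210 210 210 209 210 210 210 210 72
```

The door edge profiles match the original shut state to under a millimetre at both ends, and the gripper is clear.

```bash
python3 -c "
from rig import workorder
print(workorder.sign_off())"
```

```text
the job is handed in; nothing more can be done
None
```

I signed the job off at about 26 s: the blue, green and orange dropper bottles each stand upright in the bin of their own cap colour, and the door is fully shut again. The jars, red-capped bottle and beaker were not touched.

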